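# Hand-spin check of a whetstone wheel

### The arm

A 6-joint arm with a two-finger parallel gripper is mounted at the origin on the work surface. World frame = base frame: x ahead of the robot, y to its left, z up, the work surface at z = 0. Lengths are in m, angles in rad, forces in N, time in s.
With the tool pointing down it reaches from about 0.35 to 0.775 m from the base axis. Payload 5.5 kg.
Tool frame: the origin (TCP) lies between the finger pads; the fingertips stand 19 mm ahead of it and the grasp point (between the pads) is the TCP; z points along the fingers, x is the direction in which the jaws open and shut, and the axes are right-handed (so a half turn about z gives the same grasp; the last joint's range is limited). The gripper opens to 85 mm and grips with 20 to 120 N. Pads are 22 mm wide; open, the fingers measure 114 mm over their backs; the gripper's body (76 mm by 85 mm) begins 54 mm behind the grasp point. The pads swing forward as they close: fully open they stand 13 mm farther back than shut.
Start: joints at [-1.487, 0.313, 0.046, 1.304, 0, 1.431], TCP at [0.128, -0.561, 0.25] pointing down, gripper open.
Joint ranges: [-2.76, 2.76], [-0.86, 1.69], [-1.03, 1.26], [-2.2, 2.34], [-1.47, 1.5], [-3.14, 3.14]. Speed limits (rad/s): [2.57, 2.57, 3.14, 3.14, 3.14, 3.14].

### API

Orientations are given as a unit quaternion [w, x, y, z].
In Python, from workcell import env gives the robot as it stands. The module is installed in compiled form; this text tells all that it offers.
- The arm moves only by the tool carry_out, never from a script. Its argument "steps" is a list of rows, each a list of 7 numbers: the gripper command: -1 is shut, 1 is fully open, values between are in proportion, then the shift along the tool's x, y, z in m, then the turn, a rotation vector about the tool's x, y, z in rad. A call has 1 to 20 rows; each row shifts and turns the commanded pose from where the row before left it, along the tool's axes as they then stand; what a row does not reach is not made up. A row lasts 1/8 s, in which the tool goes at most 62.5 mm and 10.7 degrees, less where a joint would pass 70% of its speed; a pose out of reach is approached as far as the arm can. A call with a gripper value outside its range is refused whole. The fingers move at their own pace and stop on an object; "grip_force" is the grip in N (left out, the last holds). Time passes only in rows, so rows that do not move let the fingers close. It gives the time, the measured TCP pose, the force and the opening at its end, in the units of the state.
- env.get_state(): the state, without advancing time (a new reading comes with each control period).
- env.read_camera(name): name is "side" or "top"; returns a dict with "color" (480x640x3 uint8, red, green, blue), "K" (3x3 intrinsics, pixels), "R" (3x3) and "t" (3): a world point X has camera coordinates R X + t. Camera axes: x right, y down, z forward; pixel columns grow to the right and rows downward; lengths in m; the calibration is good to about 2 mm. A picture is of the moment at which its call begins. There is no depth.
- env.hand_in(): hands the job in, once; it reports no verdict.
The state is a dict: "clock": time; "joint_pos": joint angles; "qvel": joint speeds; "tau": joint torques, N m; "tcp_pos": TCP position; "orientation": TCP orientation; "wrist_force": force on the tool from outside, world axes, zero at the start; "ft_torque": the same for the moment, N m; "finger_gap": finger opening in m.
Only numpy, scipy, OpenCV 4.12 (cv2) and the standard library are available. Lean on these libraries where they do the work, as an engineer would, in place of code of your own. Each camera call takes 0.05 s, during which the arm holds its last target. There are 200 camera calls.

### The job

The steel tool rest is rubbing on the flat grey whetstone wheel. Slide the rest well back from the wheel (10 mm or more), and only then, with light fingertip pressure on the stone (never more than 20 N), turn the wheel by hand through at least one full turn, either way round, to check that it runs free. Leave the rest back and the wheel standing still, and do not disturb the other things on the bench.

Things in the scene. Friction and masses are not known exactly. Their poses are not given: they have to be found in the camera images.
- sharpener: whetstone machine, fixed: grey base 280 (x) by 210 (y) mm, 58 high, with a level grey stone wheel, diameter 180, 30 thick, on an upright spindle. Origin at bench level on the spindle axis, z up; +y points from the spindle to the tool rest, +x to the rear deck. A nut 28 wide stands 12 above the stone; its washer is 48 wide. Over 20 N of contact on machine or wheel harms the bearing.
- spindle (a point): point on the spindle axis, 60 mm above the bench. The stone is worn and shimmed: its flat top face lies anywhere from 36 to 50 mm above this point, level all round; this height is not measured, so find it by touch. The wheel sits on a spring: pressed down on its face it gives nothing up to about 2 to 4 N, then sinks 1 mm for each 4 N.
- wheel (a joint): turn of the wheel, rad: 0 at the start, positive counter-clockwise from above, no stops. When free, a fingertip dragging its face in a circle 55 mm from the axis needs 1.5 to 2 N sideways (press with 6 to 12 N); it hardly coasts. A black radial line on the face, 35 to 85 mm from the axis, shows the turn; it points to machine -x at the start.
- rest (a joint): how far the tool rest is drawn back from the wheel, m: 0 at the start (rubbing on the rim), 0.03 at its end stop. It slides along the machine's +y and stays where it is left; moving it takes about 4 to 5 N.
- rest_grip (a point): centre of the tool rest's upright steel grip: 14 (machine x) by 24 (machine y) mm, 46 tall (23 above and below this point), on the rest's bar, whose top is 94 above the bench. At the start it is 150 from the spindle axis and 117 above the bench. The bar is 100 wide at the wheel. There is room to take it from above, pinched along machine x.
- slip_stone: a pale slip stone, 30 x 80 x 12, lying on the machine's rear deck behind the wheel; sizes in mm, origin at its underside; loose, not part of the job
- gouge: a gouge, 200 long, 26 thick, lying in front of the machine; sizes in mm, origin at its underside; loose, not part of the job
- oil_tin: an oil tin, 60 across and 85 high, beside the machine on the side away from the rest; sizes in mm, origin at its underside; loose, not part of the job
- mallet: a round carver's mallet, 285 long, head 84 thick; sizes in mm, origin at its underside; loose, not part of the job
- skew: a chisel, 240 long, 26 thick; sizes in mm, origin at its underside; loose, not part of the job
- finial: a turned wooden finial, 64 across, 100 high; sizes in mm, origin at its underside; loose, not part of the job
- brush: a bench brush, 200 long; sizes in mm, origin at its underside; loose, not part of the job

How it is judged:
By the outcome, as a careful person would: the job done as asked, in the order asked, and still so for the second after the job is handed in, with the robot touching nothing.
It also fails if it takes over 54 s, if anything falls off the work surface, if the arm or the gripper's body presses on something with over 40 N, if the wrist force passes 120 N, or if a joint passes its speed limit or range.

## Working session

There is one attempt and no reset: what is moved stays moved. The work goes in short steps, Python scripts to look and compute and a tool call to move; the robot and the scene stay as the last step left them, time stands still between calls to the robot, and variables do not carry over. Pictures are saved under pics/ and viewed, about 8 in all and at most 12, crops included, and the job is handed in when it is done.

Besides the shell and the picture viewer there is one more tool, called after "Emit:" by a JSON object that holds its "fn" and its "kwargs". carry_out: Moves the arm, as the interface text tells. Its arguments: {"type":"object","properties":{"steps":{"type":"array","items":{"type":"array","items":{"type":"number"}}},"grip_force":{"type":"number"}},"required":["steps"]}

```bash
mkdir -p pics; python3 - <<'E'
from workcell import env
import cv2,numpy as np
for n in("top","side"):
    c=env.read_camera(n); cv2.imwrite(f"pics/{n}0.png",c["color"][:,:,::-1]); print(n,c["K"].tolist(),c["R"].round(4).tolist(),c["t"].tolist())
    np.savez(f"{n}.npz",K=c["K"],R=c["R"],t=c["t"])
s=env.get_state();print(s)
E
```

```text
top [[590.4225276750078, 0.0, 319.4142052089287], [0.0, 590.4225276750078, 230.1998695205377], [0.0, 0.0, 1.0]] [[-0.0222, -0.9997, -0.0042], [-0.9931, 0.0225, -0.1152], [0.1153, 0.0017, -0.9933]] [0.056010500632973304, 0.5288966790316649, 1.4127447674286895]
side [[571.6471580539412, 0.0, 333.6320200958056], [0.0, 571.6471580539412, 247.1812711328009], [0.0, 0.0, 1.0]] [[-0.9731, -0.2301, -0.0115], [-0.1621, 0.7193, -0.6756], [0.1637, -0.6555, -0.7372]] [0.5080147301455991, 0.12571091007954988, 1.6102179536450318]
{'clock': 0.1, 'joint_pos': array([-1.48658897e+00,  3.13914260e-01,  4.51203971e-02,  1.30360339e+00,
        1.40355981e-05,  1.43121734e+00]), 'qvel': array([ 0.00133513, -0.00207148,  0.00413151, -0.0003939 ,  0.00127773,
       -0.00206104]), 'tau': array([ 2.88323106e-03, -4.81722736e+01,  2.99245763e+01,  1.26497282e-02,
       -1.44358091e-04,  2.60057755e-05]), 'tcp_pos': array([ 0.12757707, -0.56024571,  0.24951567]), 'orientation': array([-5.86286876e-04,  7.81640050e-01, -6.23729261e-01, -5.45029002e-04]), 'wrist_force': array([ 0.2622213 ,  0.28992728, -0.31617024]), 'ft_torque': array([0.0007678 , 0.04059501, 0.01834692]), 'finger_gap': 0.08547275819998441}
```

View pics/top0.png

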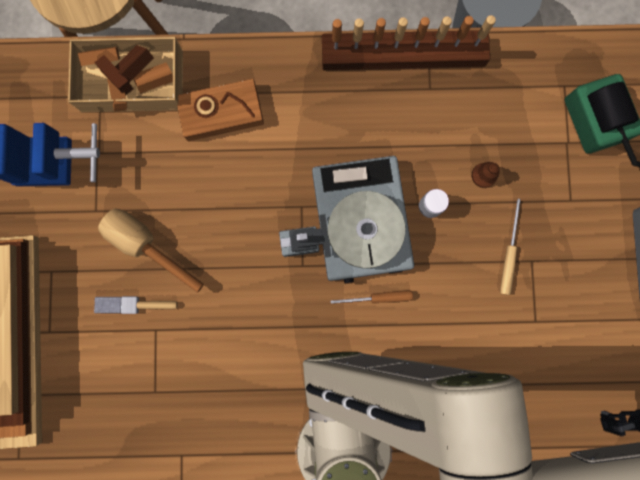

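View pics/side0.png

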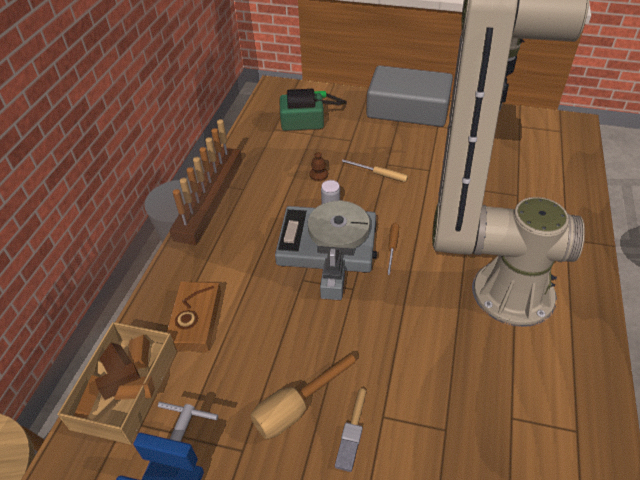

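The top view shows the nut at about (368,228), the black line running to (371,265) and the rest at about (300,240). In the side view the nut is at (338,220) and the grip at about (334,258). I'll zoom in on both.

```bash
python3 - <<'E'
import cv2,numpy as np
a=cv2.imread("pics/top0.png")[150:290,270:420];b=cv2.imread("pics/side0.png")[180:320,265:395]
f=lambda i,w:cv2.resize(i,None,fx=w,fy=w,interpolation=cv2.INTER_CUBIC)
cv2.imwrite("pics/z0.png",np.hstack([f(a,2.8),f(b,2.8)]))
E
cat > h.py <<'E'
import numpy as np
def cam(n): return np.load(f"{n}.npz")
def onz(n,uv,z):
    c=cam(n); d=c["R"].T@np.linalg.solve(c["K"],[uv[0],uv[1],1.]); o=-c["R"].T@c["t"]
    return o+d*(z-o[2])/d[2]
def proj(n,X):
    c=cam(n); p=c["K"]@(c["R"]@np.asarray(X)+c["t"]); return p[:2]/p[2]
E
```

```text
(no output)
```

View pics/z0.png

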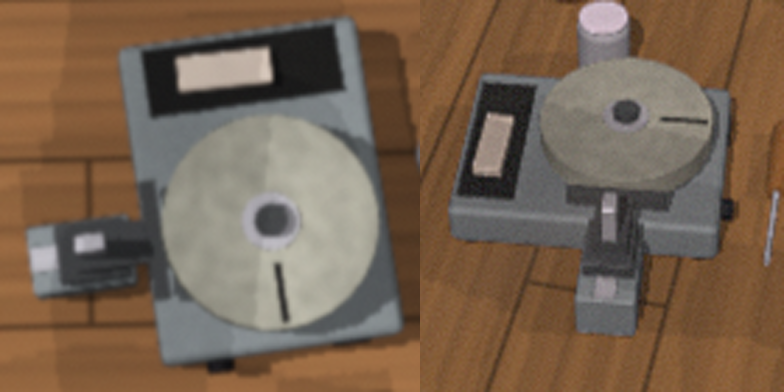

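```bash
python3 - <<'E'
from h import *
from scipy.optimize import least_squares
T=lambda x,y:(x/2.8+270,y/2.8+150)
S=lambda x,y:((x-420)/2.8+265,y/2.8+180)
c=[onz("top",T(*p),.058) for p in [(120,52),(352,20),(402,330),(165,362)]]
for i in range(4):
    d=c[(i+1)%4]-c[i]; print("edge",np.linalg.norm(d).round(4),np.degrees(np.arctan2(d[1],d[0])).round(1))
print(np.mean(c,0))
def tri(a,b):
    r=least_squares(lambda X:np.r_[proj("top",X)-a,proj("side",X)-b],[.5,0,.1]);return r.x.round(4),np.abs(r.fun).max().round(2)
n=tri(T(273,219),S(626,111));g=tri(T(90,242),S(610,203))
print("nut",n,"grip top",g)
G=onz("top",T(90,242),.14);print("grip z.14",G, onz("side",S(610,203),.14))
for z in(.108,.122):
    N=onz("top",T(273,219),z);d=G-N;print(z,N,np.linalg.norm(d[:2]),np.degrees(np.arctan2(d[1],d[0])))
a,b=onz("top",T(277,264),.103),onz("top",T(286,321),.103);d=b-a;print("line",np.degrees(np.arctan2(d[1],d[0])),np.linalg.norm(d))
E
```

```text
edge 0.2034 -83.3
edge 0.2718 -173.1
edge 0.2032 96.4
edge 0.2708 6.9
[ 0.55496324 -0.06060055  0.058     ]
nut (array([ 0.5227, -0.0674,  0.1075]), np.float64(0.25)) grip top (array([0.504 , 0.0834, 0.1329]), np.float64(0.41))
grip z.14 [0.50407282 0.0832319  0.14      ] [0.50136979 0.08950777 0.14      ]
0.108 [ 0.52314971 -0.06727911  0.108     ] 0.15171517305693752 97.22357559605582
0.122 [ 0.5215032  -0.06615391  0.122     ] 0.1503992643848893 96.65519449159665
line -172.87576476995264 0.04761981783196114
```

```bash
cat >> h.py <<'E'
from scipy.spatial.transform import Rotation as Ro
def rows(wps,n,g=-1):
    "tool-frame rows from the present pose through (x,y,z,yaw_deg of tool x), n rows each"
    from workcell import env
    s=env.get_state(); q=s["orientation"]; R=Ro.from_quat(np.r_[q[1:],q[0]]); p=s["tcp_pos"]
    for w,k in zip(wps,n):
        T=Ro.from_euler("z",w[3],degrees=True)*Ro.from_euler("x",180,degrees=True)
        rv=(R.inv()*T).as_rotvec()/k; dp=(np.array(w[:3])-p)/k
        for _ in range(k):
            print([g]+R.inv().apply(dp).round(4).tolist()+rv.round(3).tolist(),end=",")
            R=R*Ro.from_rotvec(rv); p=p+dp
        print()
E
python3 -c "
from h import *
rows([(.5086,.0465,.25,7)],[18])"
```

```text
[-1, -0.0282, -0.0281, 0.0, -0.0, 0.0, -0.082],[-1, -0.0258, -0.0303, 0.0, -0.0, 0.0, -0.082],[-1, -0.0232, -0.0323, 0.0, -0.0, 0.0, -0.082],[-1, -0.0205, -0.0341, 0.0, -0.0, 0.0, -0.082],[-1, -0.0177, -0.0357, 0.0, -0.0, 0.0, -0.082],[-1, -0.0147, -0.037, 0.0, -0.0, 0.0, -0.082],[-1, -0.0116, -0.0381, 0.0, -0.0, 0.0, -0.082],[-1, -0.0085, -0.0389, -0.0, -0.0, 0.0, -0.082],[-1, -0.0053, -0.0395, -0.0, -0.0, 0.0, -0.082],[-1, -0.0021, -0.0398, -0.0, -0.0, 0.0, -0.082],[-1, 0.0012, -0.0398, -0.0, -0.0, 0.0, -0.082],[-1, 0.0044, -0.0396, -0.0, -0.0, 0.0, -0.082],[-1, 0.0076, -0.0391, -0.0, -0.0, 0.0, -0.082],[-1, 0.0108, -0.0383, -0.0, -0.0, 0.0, -0.082],[-1, 0.0139, -0.0373, -0.0, -0.0, 0.0, -0.082],[-1, 0.0169, -0.036, -0.0, -0.0, 0.0, -0.082],[-1, 0.0198, -0.0345, -0.0, -0.0, 0.0, -0.082],[-1, 0.0225, -0.0328, -0.0, -0.0, 0.0, -0.082],
```

Emit:
{"fn": "carry_out", "kwargs": {"steps": [[-1, -0.0282, -0.0281, 0, 0, 0, -0.082], [-1, -0.0258, -0.0303, 0, 0, 0, -0.082], [-1, -0.0232, -0.0323, 0, 0, 0, -0.082], [-1, -0.0205, -0.0341, 0, 0, 0, -0.082], [-1, -0.0177, -0.0357, 0, 0, 0, -0.082], [-1, -0.0147, -0.037, 0, 0, 0, -0.082], [-1, -0.0116, -0.0381, 0, 0, 0, -0.082], [-1, -0.0085, -0.0389, 0, 0, 0, -0.082], [-1, -0.0053, -0.0395, 0, 0, 0, -0.082], [-1, -0.0021, -0.0398, 0, 0, 0, -0.082], [-1, 0.0012, -0.0398, 0, 0, 0, -0.082], [-1, 0.0044, -0.0396, 0, 0, 0, -0.082], [-1, 0.0076, -0.0391, 0, 0, 0, -0.082], [-1, 0.0108, -0.0383, 0, 0, 0, -0.082], [-1, 0.0139, -0.0373, 0, 0, 0, -0.082], [-1, 0.0169, -0.036, 0, 0, 0, -0.082], [-1, 0.0198, -0.0345, 0, 0, 0, -0.082], [-1, 0.0225, -0.0328, 0, 0, 0, -0.082], [-1, 0, 0, 0, 0, 0, 0]], "grip_force": 20}}

```text
clock: 2.48
tcp_pos: [0.5073, 0.0493, 0.2495]
orientation: [-0.0, 0.998, 0.066, -0.0]
wrist_force: [-1.5, 0.1, -0.7]
finger_gap: -0.0003
```

```bash
python3 -c "
from h import *
rows([(.5086,.0465,.16,7),(.5086,.0465,.16,7)],[1,1])
from workcell import env
s=env.get_state();print(s['wrist_force'],s['tcp_pos'],s['finger_gap'])"
```

```text
[-1, 0.001, 0.0029, 0.0895, -0.0, 0.001, 0.01],
[-1, 0.0, 0.0, 0.0, 0.0, 0.0, -0.0],
[-1.4734935   0.09364621 -0.6842049 ] [0.50729677 0.04926512 0.24952671] -0.00030364277920019527
```

Emit:
{"fn": "carry_out", "kwargs": {"steps": [[-1, 0.001, 0.003, 0.02, 0, 0, 0.01], [-1, 0, 0, 0.03, 0, 0, 0], [-1, 0, 0, 0.03, 0, 0, 0], [-1, 0, 0, 0.015, 0, 0, 0], [-1, 0, 0, 0.01, 0, 0, 0], [-1, 0, 0, 0, 0, 0, 0]]}}

```text
clock: 3.22
tcp_pos: [0.5079, 0.0443, 0.1452]
orientation: [0.0, 0.998, 0.059, -0.0]
wrist_force: [0.9, -0.2, 0.3]
finger_gap: -0.0002
```

```bash
python3 - <<'E'
from workcell import env
import cv2,numpy as np
a=env.read_camera("top")["color"][170:290,270:420,::-1];b=env.read_camera("side")["color"][160:320,265:395,::-1]
cv2.imwrite("pics/z1.png",np.hstack([cv2.resize(a,(400,320),interpolation=2),cv2.resize(b,(400,320*400*130//(400*130)),interpolation=2)]))
print(env.get_state()["wrist_force"])
E
```

```text
[ 0.34863298 -0.00443475  0.04338337]
```

View pics/z1.png

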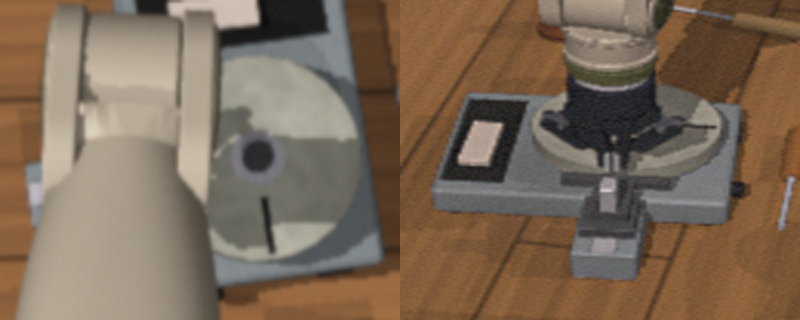

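The side view shows the closed fingers on the wheel side of the grip, lined up with it at about (608,165). I'll lower the fingers, then push the rest back.

Emit:
{"fn": "carry_out", "kwargs": {"steps": [[-1, 0, 0, 0.01, 0, 0, 0], [-1, 0, 0, 0.01, 0, 0, 0], [-1, 0, 0, 0, 0, 0, 0], [-1, 0, -0.003, 0, 0, 0, 0], [-1, 0, -0.003, 0, 0, 0, 0], [-1, 0, -0.003, 0, 0, 0, 0], [-1, 0, -0.003, 0, 0, 0, 0], [-1, 0, -0.003, 0, 0, 0, 0], [-1, 0, -0.003, 0, 0, 0, 0]]}}

```text
clock: 4.45
tcp_pos: [0.5059, 0.0627, 0.1253]
orientation: [0.0, 0.998, 0.06, 0.0]
wrist_force: [0.5, 0.5, 0.2]
finger_gap: -0.0
```

Emit:
{"fn": "carry_out", "kwargs": {"steps": [[-1, 0, -0.002, 0, 0, 0, 0], [-1, 0, -0.002, 0, 0, 0, 0], [-1, 0, -0.002, 0, 0, 0, 0], [-1, 0, -0.002, 0, 0, 0, 0]]}}

```text
clock: 4.95
tcp_pos: [0.505, 0.0703, 0.1253]
orientation: [0.0, 0.998, 0.059, -0.0]
wrist_force: [1.2, -4.0, -0.0]
finger_gap: 0.0005
```

Emit:
{"fn": "carry_out", "kwargs": {"steps": [[-1, 0, -0.002, 0, 0, 0, 0], [-1, 0, -0.002, 0, 0, 0, 0], [-1, 0, -0.002, 0, 0, 0, 0], [-1, 0, -0.002, 0, 0, 0, 0], [-1, 0, -0.002, 0, 0, 0, 0], [-1, 0, -0.002, 0, 0, 0, 0], [-1, 0, -0.002, 0, 0, 0, 0], [-1, 0, -0.002, 0, 0, 0, 0], [-1, 0, -0.002, 0, 0, 0, 0], [-1, 0, 0, 0, 0, 0, 0]]}}

```text
clock: 6.2
tcp_pos: [0.5028, 0.0886, 0.1253]
orientation: [-0.0, 0.998, 0.06, 0.0]
wrist_force: [-1.0, -3.5, 0.4]
finger_gap: 0.0001
```

Emit:
{"fn": "carry_out", "kwargs": {"steps": [[-1, 0, 0.004, 0, 0, 0, 0], [-1, 0, 0.006, 0, 0, 0, 0], [-1, 0, 0, -0.025, 0, 0, 0], [-1, 0, 0, -0.025, 0, 0, 0], [-1, 0, 0.03, 0, 0, 0, 0], [-1, 0, 0.03, 0, 0, 0, 0], [-1, 0, 0.032, 0, 0, 0, 0], [-1, 0, 0, 0, 0, 0, 0], [-1, 0, 0, 0, 0, 0, 0]]}}

```text
clock: 7.32
tcp_pos: [0.5147, -0.0128, 0.1751]
orientation: [-0.0, 0.998, 0.059, -0.0]
wrist_force: [0.1, 1.2, 0.3]
finger_gap: 0.0004
```

```bash
python3 - <<'E'
from workcell import env
import cv2,numpy as np
b=env.read_camera("side")["color"][180:320,265:395,::-1]
cv2.imwrite("pics/z2.png",cv2.resize(b,None,fx=4,fy=4,interpolation=2))
from h import *
rows([(.516,-.0126,.14,7)],[1])
s=env.get_state();print(s['wrist_force'],s['tcp_pos'])
E
```

```text
[-1, 0.0013, 0.0003, 0.0351, -0.001, 0.0, -0.003],
[ 0.29048926  0.03674061 -0.56903561] [ 0.5146831  -0.01250012  0.17512409]
```

View pics/z2.png

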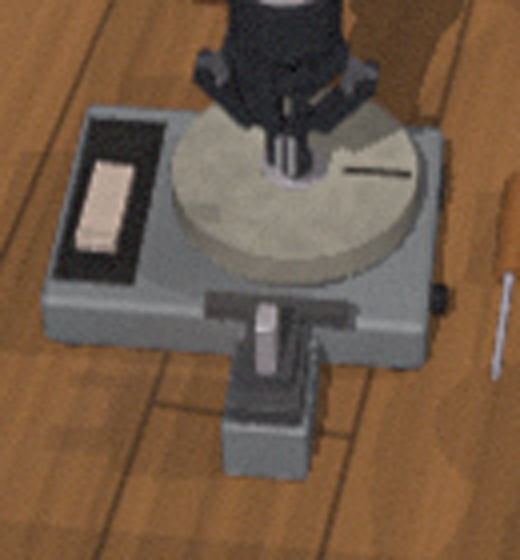

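The rest has clearly moved: the grip top is at side pixel (331.7,258.7) against (332.9,252.5) before, about 20 mm back. Next I'll find the stone face by touch.

Emit:
{"fn": "carry_out", "kwargs": {"steps": [[-1, 0.001, 0, 0.015, 0, 0, 0], [-1, 0, 0, 0.015, 0, 0, 0], [-1, 0, 0, 0.01, 0, 0, 0], [-1, 0, 0, 0.003, 0, 0, 0], [-1, 0, 0, 0.001, 0, 0, 0], [-1, 0, 0, 0, 0, 0, 0], [-1, 0, 0, 0, 0, 0, 0]]}}

```text
clock: 8.25
tcp_pos: [0.5163, -0.013, 0.1317]
orientation: [0.0, 0.998, 0.059, 0.0]
wrist_force: [0.2, -0.3, 0.1]
finger_gap: -0.0001
```

Emit:
{"fn": "carry_out", "kwargs": {"steps": [[-1, 0, 0, 0.001, 0, 0, 0], [-1, 0, 0, 0.001, 0, 0, 0], [-1, 0, 0, 0, 0, 0, 0]]}}

```text
clock: 8.62
tcp_pos: [0.5159, -0.0129, 0.1292]
orientation: [0.0, 0.998, 0.059, -0.0]
wrist_force: [-0.0, -0.4, 0.3]
finger_gap: 0.0
```

Emit:
{"fn": "carry_out", "kwargs": {"steps": [[-1, 0, 0, 0.001, 0, 0, 0], [-1, 0, 0, 0.001, 0, 0, 0], [-1, 0, 0, 0, 0, 0, 0]]}}

```text
clock: 9.0
tcp_pos: [0.5159, -0.0129, 0.1271]
orientation: [0.0, 0.998, 0.059, -0.0]
wrist_force: [-0.2, 0.5, -0.1]
finger_gap: -0.0002
```

Emit:
{"fn": "carry_out", "kwargs": {"steps": [[-1, 0, 0, 0.001, 0, 0, 0], [-1, 0, 0, 0.001, 0, 0, 0], [-1, 0, 0, 0, 0, 0, 0]]}}

```text
clock: 9.38
tcp_pos: [0.5159, -0.0129, 0.1252]
orientation: [0.0, 0.998, 0.059, -0.0]
wrist_force: [-0.2, -0.7, -0.6]
finger_gap: -0.0001
```

Emit:
{"fn": "carry_out", "kwargs": {"steps": [[-1, 0, 0, 0.001, 0, 0, 0], [-1, 0, 0, 0.001, 0, 0, 0], [-1, 0, 0, 0, 0, 0, 0]]}}

```text
clock: 9.75
tcp_pos: [0.5162, -0.0128, 0.1241]
orientation: [0.0, 0.998, 0.06, 0.001]
wrist_force: [-1.7, 0.4, 7.0]
finger_gap: -0.0001
```

Contact is at TCP z of about 0.125, so the face is roughly 106 mm above the bench, inside the 96–110 mm range. The press reads 7 N. I'll drag a first quarter counter-clockwise.

Emit:
{"fn": "carry_out", "kwargs": {"steps": [[-1, 0, 0, 0.0005, 0, 0, 0], [-1, -0.007, 0.001, 0, 0, 0, 0], [-1, -0.0072, 0.0009, 0, 0, 0, 0], [-1, -0.0067, 0.0027, 0, 0, 0, 0], [-1, -0.0066, 0.0028, 0, 0, 0, 0], [-1, -0.0057, 0.0043, 0, 0, 0, 0], [-1, -0.0057, 0.0044, 0, 0, 0, 0], [-1, -0.0044, 0.0057, 0, 0, 0, 0], [-1, -0.0043, 0.0057, 0, 0, 0, 0], [-1, -0.0028, 0.0066, 0, 0, 0, 0], [-1, -0.0027, 0.0067, 0, 0, 0, 0], [-1, -0.0009, 0.0071, 0, 0, 0, 0], [-1, -0.001, 0.0071, 0, 0, 0, 0]]}}

```text
clock: 11.38
tcp_pos: [0.4696, -0.0743, 0.1241]
orientation: [0.0, 0.998, 0.06, 0.002]
wrist_force: [1.3, 2.5, 6.7]
finger_gap: -0.0001
```

```bash
python3 - <<'E'
from workcell import env
import cv2,numpy as np
a=env.read_camera("top")["color"][150:290,300:430,::-1];b=env.read_camera("side")["color"][170:290,265:395,::-1]
cv2.imwrite("pics/z3.png",np.hstack([cv2.resize(a,None,fx=3,fy=3,interpolation=2)[:360],cv2.resize(b,None,fx=3,fy=3,interpolation=2)]))
s=env.get_state();print(s['wrist_force'],s['tcp_pos'])
c=s['tcp_pos'][:2]-[.5227,-.067];t=np.radians(7);print(c@[np.cos(t),np.sin(t)],c@[-np.sin(t),np.cos(t)])
E
```

```text
[ 1.55937276 -1.22015625  6.06837622] [ 0.46973409 -0.07506313  0.12414554]
-0.05355376319488957 -0.0015481119711826957
```

View pics/z3.png

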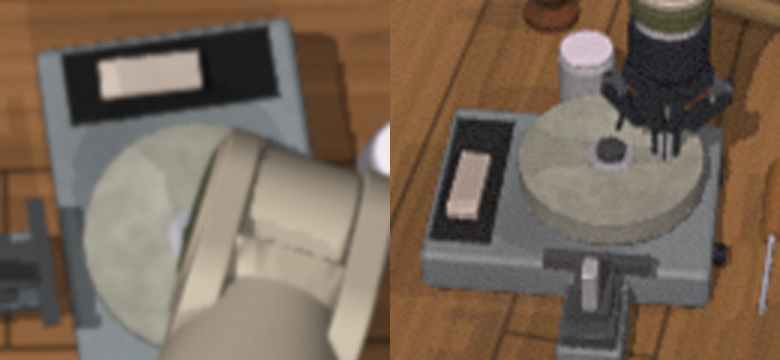

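The line has left its machine −x start and is now hidden behind the gripper, so the wheel is turning. The press reads about 6.5 N. I'll press slightly more and carry on.

Emit:
{"fn": "carry_out", "kwargs": {"steps": [[-1, 0.0009, 0.0071, 0.0005, 0, 0, 0], [-1, 0.001, 0.0071, 0, 0, 0, 0], [-1, 0.0027, 0.0067, 0, 0, 0, 0], [-1, 0.0028, 0.0066, 0, 0, 0, 0], [-1, 0.0043, 0.0057, 0, 0, 0, 0], [-1, 0.0044, 0.0057, 0, 0, 0, 0], [-1, 0.0057, 0.0044, 0, 0, 0, 0], [-1, 0.0057, 0.0043, 0, 0, 0, 0], [-1, 0.0066, 0.0028, 0, 0, 0, 0], [-1, 0.0067, 0.0027, 0, 0, 0, 0], [-1, 0.0071, 0.0009, 0, 0, 0, 0], [-1, 0.0071, 0.001, 0, 0, 0, 0]]}}

```text
clock: 12.98
tcp_pos: [0.5297, -0.1223, 0.1235]
orientation: [0.0, 0.998, 0.06, 0.001]
wrist_force: [-2.1, 1.4, 8.7]
finger_gap: -0.0002
```

Emit:
{"fn": "carry_out", "kwargs": {"steps": [[-1, 0.0071, -0.001, 0, 0, 0, 0], [-1, 0.0071, -0.0009, 0, 0, 0, 0], [-1, 0.0067, -0.0027, 0, 0, 0, 0], [-1, 0.0066, -0.0028, 0, 0, 0, 0], [-1, 0.0057, -0.0043, 0, 0, 0, 0], [-1, 0.0057, -0.0044, 0, 0, 0, 0], [-1, 0.0044, -0.0057, 0, 0, 0, 0], [-1, 0.0043, -0.0057, 0, 0, 0, 0], [-1, 0.0028, -0.0066, 0, 0, 0, 0], [-1, 0.0027, -0.0067, 0, 0, 0, 0], [-1, 0.0009, -0.0071, 0, 0, 0, 0], [-1, 0.001, -0.0071, 0, 0, 0, 0]]}}

```text
clock: 14.48
tcp_pos: [0.579, -0.0618, 0.124]
orientation: [0.001, 0.998, 0.059, 0.002]
wrist_force: [1.1, -1.7, 7.4]
finger_gap: -0.0
```

```bash
python3 - <<'E'
from workcell import env
import cv2,numpy as np
a=env.read_camera("top")["color"][150:290,300:430,::-1];b=env.read_camera("side")["color"][170:290,265:395,::-1]
cv2.imwrite("pics/z4.png",np.hstack([cv2.resize(a,None,fx=3,fy=3,interpolation=2)[:360],cv2.resize(b,None,fx=3,fy=3,interpolation=2)]))
s=env.get_state();print(s['wrist_force'],s['tcp_pos'])
c=s['tcp_pos'][:2]-[.5227,-.067];t=np.radians(7);print(c@[np.cos(t),np.sin(t)],c@[-np.sin(t),np.cos(t)])
E
```

```text
[0.51806442 0.56682207 7.46029881] [ 0.57893804 -0.06087016  0.12401145]
0.056565886828083764 -0.0007695409443188803
```

View pics/z4.png

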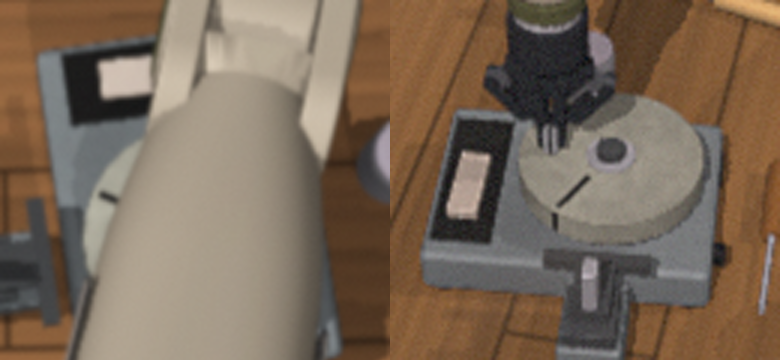

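The line now runs from about (588,178) to (558,206), close to 60° in the machine frame. That puts the wheel at about 240° of the 270° dragged, so there has been some slip. I'll continue for a good half turn or more.

Emit:
{"fn": "carry_out", "kwargs": {"steps": [[-1, -0.001, -0.0071, 0.0003, 0, 0, 0], [-1, -0.0012, -0.0071, 0, 0, 0, 0], [-1, -0.0029, -0.0067, 0, 0, 0, 0], [-1, -0.003, -0.0066, 0, 0, 0, 0], [-1, -0.0043, -0.0057, 0, 0, 0, 0], [-1, -0.0044, -0.0057, 0, 0, 0, 0], [-1, -0.0057, -0.0044, 0, 0, 0, 0], [-1, -0.0057, -0.0043, 0, 0, 0, 0], [-1, -0.0066, -0.0028, 0, 0, 0, 0], [-1, -0.0067, -0.0027, 0, 0, 0, 0], [-1, -0.0071, -0.0009, 0, 0, 0, 0], [-1, -0.0071, -0.001, 0, 0, 0, 0]]}}

```text
clock: 16.08
tcp_pos: [0.5177, -0.0133, 0.1239]
orientation: [0.001, 0.998, 0.06, 0.003]
wrist_force: [3.1, 0.5, 7.2]
finger_gap: 0.0001
```

Emit:
{"fn": "carry_out", "kwargs": {"steps": [[-1, -0.0071, 0.001, 0, 0, 0, 0], [-1, -0.0071, 0.0009, 0, 0, 0, 0], [-1, -0.0067, 0.0027, 0, 0, 0, 0], [-1, -0.0066, 0.0028, 0, 0, 0, 0], [-1, -0.0057, 0.0043, 0, 0, 0, 0], [-1, -0.0057, 0.0044, 0, 0, 0, 0], [-1, -0.0044, 0.0057, 0, 0, 0, 0], [-1, -0.0043, 0.0057, 0, 0, 0, 0], [-1, -0.0028, 0.0066, 0, 0, 0, 0], [-1, -0.0027, 0.0067, 0, 0, 0, 0], [-1, -0.0009, 0.0071, 0, 0, 0, 0], [-1, -0.001, 0.0071, 0, 0, 0, 0]]}}

```text
clock: 17.58
tcp_pos: [0.4694, -0.0745, 0.1237]
orientation: [0.0, 0.998, 0.06, 0.003]
wrist_force: [1.8, 2.3, 7.8]
finger_gap: -0.0004
```

Emit:
{"fn": "carry_out", "kwargs": {"steps": [[-1, 0.0009, 0.0071, 0, 0, 0, 0], [-1, 0.001, 0.0071, 0, 0, 0, 0], [-1, 0.0027, 0.0067, 0, 0, 0, 0], [-1, 0.0028, 0.0066, 0, 0, 0, 0], [-1, 0.0043, 0.0057, 0, 0, 0, 0], [-1, 0.0044, 0.0057, 0, 0, 0, 0], [-1, 0.0057, 0.0044, 0, 0, 0, 0], [-1, 0.0057, 0.0043, 0, 0, 0, 0], [-1, 0.0066, 0.0028, 0, 0, 0, 0], [-1, 0.0067, 0.0027, 0, 0, 0, 0], [-1, 0.0035, 0.0005, 0, 0, 0, 0], [-1, 0, 0, 0, 0, 0, 0]]}}

```text
clock: 19.08
tcp_pos: [0.519, -0.1225, 0.1235]
orientation: [0.001, 0.998, 0.06, 0.002]
wrist_force: [-0.0, 0.6, 8.3]
finger_gap: -0.0001
```

```bash
python3 - <<'E'
from workcell import env
import cv2,numpy as np
a=env.read_camera("top")["color"][150:290,300:430,::-1];b=env.read_camera("side")["color"][170:290,265:395,::-1]
cv2.imwrite("pics/z5.png",np.hstack([cv2.resize(a,None,fx=3,fy=3,interpolation=2)[:360],cv2.resize(b,None,fx=3,fy=3,interpolation=2)]))
s=env.get_state();print(s['wrist_force'],s['tcp_pos'])
from h import *
N=np.array([.5227,-.067])
for p in[(588,178),(558,206)]:
    d=onz("side",((p[0]-390)/3+265,p[1]/3+170),.105)[:2]-N;print(np.linalg.norm(d),np.degrees(np.arctan2(d[1],d[0]))-7)
E
```

```text
[-0.04027977  0.87825549  8.53538391] [ 0.51899046 -0.12250509  0.12356825]
0.04209121454186168 66.17274756062034
0.08795153093187365 62.255469001392214
```

View pics/z5.png

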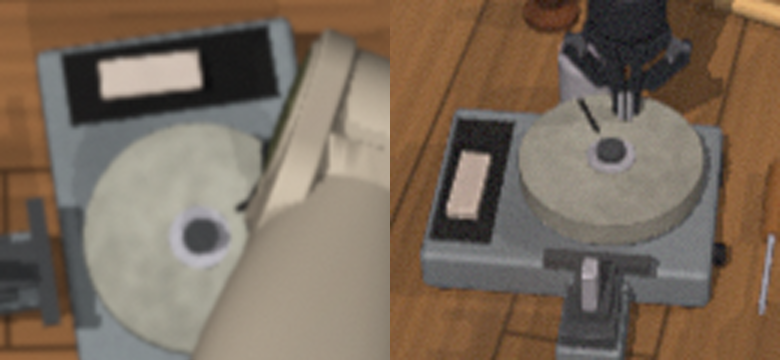

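The line now points to about −60° in the machine frame (side pixels (597,130) to (580,100)). The finger has gone 540° in all and the wheel about 480°, well over a full turn. Next I'll lift off.

Emit:
{"fn": "carry_out", "kwargs": {"steps": [[-1, 0, 0, -0.001, 0, 0, 0], [-1, 0, 0, -0.002, 0, 0, 0], [-1, 0, 0, -0.01, 0, 0, 0], [-1, 0, 0, -0.03, 0, 0, 0], [-1, 0, 0, -0.04, 0, 0, 0], [-1, 0, 0, -0.04, 0, 0, 0], [-1, 0, 0, -0.03, 0, 0, 0], [-1, 0, 0, 0, 0, 0, 0], [-1, 0, 0, 0, 0, 0, 0]]}}

```text
clock: 20.3
tcp_pos: [0.5171, -0.122, 0.2743]
orientation: [-0.0, 0.998, 0.059, -0.001]
wrist_force: [0.5, -0.1, -0.5]
finger_gap: -0.0002
```

```bash
python3 - <<'E'
from workcell import env
import cv2,numpy as np
c=env.read_camera("side")["color"][:,:,::-1]; cv2.imwrite("pics/s6.png",c)
s=env.get_state();print(s['wrist_force'],s['tcp_pos'],s['clock'])
o=cv2.imread("pics/side0.png")
# rest displacement: template match of grip top patch
t=o[246:268,324:344]; r=cv2.matchTemplate(c[240:285,315:355].copy(),t,5);_,v,_,l=cv2.minMaxLoc(r);p=(l[0]+315-324+332.9,l[1]+240-246+252.5)
from h import *
print(v,p,onz("side",p,.14)-onz("side",(332.9,252.5),.14))
E
```

```text
[-0.66315938 -0.37513258 -0.61632936] [ 0.51683467 -0.12187861  0.27375477] 20.35
0.9591845870018005 (331.9, 259.5) [-0.00317441  0.02483686  0.        ]
```

View pics/s6.png

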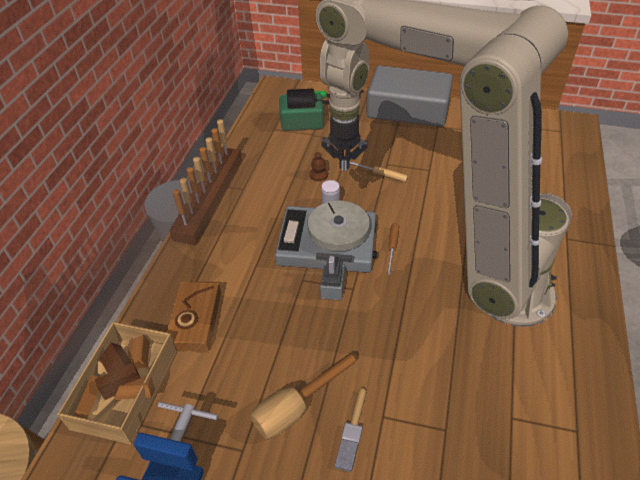

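The rest is 20–25 mm back. The line is unchanged since lift-off, at about (334,209). The other things on the bench look where they were, and the arm is clear.

```bash
python3 -c "
from workcell import env
print(env.hand_in())"
```

```text
the job is handed in; nothing more can be done
None
```

The job is done and handed in at about 20 s: the tool rest is back from the wheel, and the wheel turned freely through more than one full turn.

- **Rest:** I pushed it back with closed fingertips against the grip, at about 4 N. The camera check afterwards puts it 20–25 mm back, against the 10 mm asked.
- **Wheel:** I found the stone face by touch at about 106 mm above the bench. I then dragged it counter-clockwise with a press of about 6–9 N at each reading; I did not read the force between readings. The finger went 540° and the wheel line shows about 480°, so there was some slip under the finger.
- **Last checks:** The wheel line had not moved after lift-off, the wrist force was back to its noise level, and the other things on the bench looked undisturbed.
- **Disagreement:** The two measures of the rest's travel differ slightly: about 20 mm from my reading of an earlier image, and 25 mm from the final image match. Both are well over the limit.

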